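# Lock the open quarter-turn stud of the dust box

### The job

The access panel on top of the grey dust box is held by three quarter-turn studs with wing heads. Two are locked already; the third still stands proud with its wing along the box. Push that stud in, turn it a quarter turn clockwise until it catches, and let go of it.

Things in the scene. Friction and masses are not known exactly. Their poses are not given: they have to be found in the camera images.
- stud_grip (a point): Centre of the open stud's wing: an upright steel tab 38 mm long, 10 thick, 20 tall, on a disc of 44 mm diameter, 5 thick. On the stud's axis, 12 mm above the disc's top, 8 below the wing's top; y along the wing, x across it, z up; moves with the stud. At the start the disc's top is 18 mm above the panel; the two locked studs look the same but stand 8 mm lower, wings across the box.
- stud_turn (a joint): Turn of the open stud in rad, growing clockwise seen from above: 0 open (wing along the box's long side), 1.57 locked (wing across the box). A slot blocks the turn until the stud is pushed in nearly fully (10.5 mm). From about 1.3 rad on, the catch draws it home when it is let go. Stop at 1.62.
- stud_push (a joint): How far the open stud is pushed down, in m: 0 standing proud (start), 0.0115 at the lower stop. A spring (3 N at the start, 9 N at the stop) lifts it again; once turned and let go, it rises only to 0.008, where it is caught and locked.
- dust_box: Grey sheet steel box, fixed to the bench, aluminium panel on top: 120 mm (x) by 340 (y, its long side), panel top 73 mm above the bench; origin at the centre of its underside. Three studs in one row along its y axis at -110, 0 and +110 mm, the open one at any of these; a pipe stub at its +y end. Keep clear of the dark strap that hangs from above at the bench's left (x 0.58, y 0.33 m).

How it is judged:
On the way:
1. the open stud is pushed in (9 mm or more) (value of joint stud_push above 0.009 m), for 0.1 s.
At the end, for the whole second after the job is handed in: The stud has been pushed in, is turned clockwise by at least 1.4 rad (80 degrees) and has come up into its catch, 6 to 9.5 mm below its open height, at rest (value of joint stud_turn above 1.4 rad and value of joint stud_push between 0.006 and 0.0095 m and velocity of joint stud_turn below 0.1 rad/s); the robot touches nothing.
It also fails if it takes over 38 s, if anything falls off the work surface, if the arm or the gripper's body presses on something with over 40 N, if the wrist force passes 120 N, or if a joint passes its speed limit or range.

### The arm

A 7-joint arm with a two-finger parallel gripper is mounted at the origin on a cart in front of the work surface, level with it; the furniture and walls round the work are solid. World frame = base frame: x ahead of the robot, y to its left, z up, the work surface at z = 0. Lengths are in m, angles in rad, forces in N, time in s.
With the tool pointing down it reaches from about 0.4 to 0.85 m from the base axis. Payload 10.4 kg.
Tool frame: the origin (TCP) lies where the fingers leave the gripper's body, on its centre line; the fingertips stand 70 mm ahead of it and the grasp point (between the pads) lies r.grip_depth ahead of it (r.grip_depth is the distance from the TCP to the grasp point, in m); z points along the fingers, y is the direction in which the jaws open and shut (so a half turn about z gives the same grasp; the last joint's range is limited). The gripper opens to 87 mm and grips with 3 to 60 N. Pads are 19 mm wide; open, the fingers measure 117 mm over their backs; the gripper's body (75 mm by 190 mm) begins 51 mm behind the grasp point.
Start: joints at [-1.138, 0.332, -0.065, 1.46, 0.022, 1.35, -0.088], TCP at [0.275, 0.561, 0.292] pointing down, gripper open.
Joint ranges: [-2.6, 2.6], [-0.5, 2.12], [-1.47, 1.34], [0.16, 2.42], [-1.27, 4.41], [0.06, 2.06], [-2.6, 2.6]. Speed limits (rad/s): [2.22, 2.22, 2.79, 2.79, 3.14, 3.14, 3.14].

### API

Orientations are given as a unit quaternion [x, y, z, w].
In Python, from bench import monitor, viewer, workorder, nets, r gives the robot as it stands.
- The arm moves only by the tool drive_tool, never from a script. Its argument "plan" is a list of rows, each an object of numbers: "rx", "ry", "rz": the turn, a rotation vector about the tool's x, y, z in units of 360 degrees (1.0 is 360 degrees); "x", "y", "z": the shift along the tool's x, y, z in units of 1000 mm (1.0 is 1000 mm); "fingers": the opening, from 0 (shut) to 1 (fully open). In form: [{"rx": .., "ry": .., "rz": .., "x": .., "y": .., "z": .., "fingers": ..}, ...]. A call has 1 to 12 rows; each row is the pose to reach, as a shift and turn from the pose commanded when the call began, along the tool's axes at that moment, turning the shorter way round; what a row does not reach only later rows make up. A row lasts 1/8 s, in which the tool goes at most 62.5 mm and 10.7 degrees, less where a joint would pass 70% of its speed; a pose out of reach is approached as far as the arm can. A call with a number of a shift or a turn outside -1 to 1 is refused whole. A call with a gripper value outside its range is refused whole. The fingers move at their own pace and stop on an object; "squeeze" is the grip in N (left out, the last holds). Time passes only in rows, so rows that repeat a pose let the fingers close. It gives the time, the measured TCP pose, the force and the opening at its end, in the units of the state.
- monitor.read_state(): the state, without advancing time (a new reading comes with each control period).
- viewer.camera(name): name is "scene" or "top"; returns a dict with "color" (420x560x3 uint8, red, green, blue), "depth" (420x560 float32, m along the optical axis (not along the pixel's ray), 0 where there is no reading), "camera_matrix" (3x3 intrinsics, pixels), "xyz" and "rotation" of the camera in the world. Camera axes: x right, y down, z forward; pixel columns grow to the right and rows downward; lengths in m; the calibration is good to about 2 mm. A picture is of the moment at which its call begins.
- workorder.close_job(): hands the job in, once; it reports no verdict.
Trained networks look in the newest picture that a camera, given by its name, has taken for a name from the list of things; names that differ only in an ending like _2 or _b are one class to them, and where a whole thing is asked for, a point or a joint stands for the part that bears it (a point fixed in the world has none). Each returns a list of dicts, best first, with "confidence" (0 to 1); they miss things now and then, are a little off and sometimes report something else, mostly with a low value. They report only what shows in the picture. A call takes as long as a camera call.
- nets.find_in(label, camera): "centre" ([x, y, z] in m, in world coordinates, good to about 4 mm: the middle of the surface that is visible of it).
- nets.regions_of(label, camera): "region" (420x560 bool, what is visible of it).
The state is a dict: "time": time; "joint_positions": joint angles; "joint_vel": joint speeds; "joint_torque": joint torques, N m; "ee_pos": TCP position; "eef_rot": TCP orientation; "ft_force": force on the tool from outside, world axes, zero at the start; "torque": the same for the moment, N m; "width": finger opening in m.
Only numpy, scipy, OpenCV 4.12 (cv2) and the standard library are available. Lean on these libraries where they do the work, as an engineer would, in place of code of your own. Each camera call takes 0.05 s, during which the arm holds its last target.

## Working session

There is one attempt and no reset: what is moved stays moved. The work goes in short steps, Python scripts to look and compute and a tool call to move; the robot and the scene stay as the last step left them, time stands still between calls to the robot, and variables do not carry over. Pictures are saved under pics/ and viewed, and the job is handed in when it is done.

Besides the shell and the picture viewer there is one more tool, called after "Request:" by a JSON object that holds its "name" and its "arguments", one argument or row to a line. drive_tool: Moves the arm, as the interface text tells. Its arguments: {"type":"object","properties":{"plan":{"type":"array","items":{"type":"object","properties":{"rx":{"type":"number","minimum":-1,"maximum":1},"ry":{"type":"number","minimum":-1,"maximum":1},"rz":{"type":"number","minimum":-1,"maximum":1},"x":{"type":"number","minimum":-1,"maximum":1},"y":{"type":"number","minimum":-1,"maximum":1},"z":{"type":"number","minimum":-1,"maximum":1},"fingers":{"type":"number"}}}},"squeeze":{"type":"number"}},"required":["plan"]}

```bash
mkdir -p pics
cat > h.py <<'E'
import numpy as np, cv2
from bench import monitor, viewer, workorder, nets, r
def snap(n,f):
    c=viewer.camera(n); cv2.imwrite('pics/'+f,c['color'][:,:,::-1]); return c
def pts(c):
    K=np.array(c['camera_matrix']);d=c['depth'];v,u=np.mgrid[:d.shape[0],:d.shape[1]]
    p=np.stack([(u-K[0,2])/K[0,0]*d,(v-K[1,2])/K[1,1]*d,d],-1)
    R=np.array(c['rotation'])
    if R.shape!=(3,3):
        from scipy.spatial.transform import Rotation as Ro; R=Ro.from_quat(R).as_matrix()
    return p@R.T+np.array(c['xyz'])
E
python3 - <<'E'
from h import *
s=monitor.read_state();print(s, r.grip_depth)
for n in('top','scene'):
    c=snap(n,n+'0.png');print(c['xyz'],c['rotation'])
    for l in('stud_grip','dust_box','stud_turn'):
        print(n,l,[(np.round(d['centre'],4),round(d['confidence'],2)) for d in nets.find_in(l,n)])
E
```

```text
{'time': 0.0, 'joint_positions': array([-1.13761562,  0.33286544, -0.06469611,  1.46092981,  0.02160315,
        1.34990544, -0.08848965]), 'joint_vel': array([-0.00043402, -0.0006586 , -0.00146225,  0.00043923,  0.00062286,
       -0.00088828,  0.00225982]), 'joint_torque': array([-1.16248997e-03, -6.23257756e+01,  2.37811042e-02, -3.89903247e+01,
       -6.14690362e-02,  3.96191992e-02,  1.38557498e-04]), 'ee_pos': array([0.27498012, 0.56093947, 0.29146338]), 'eef_rot': array([ 2.25909174e-01,  9.74148113e-01, -6.95022034e-04, -1.25264637e-04]), 'ft_force': array([ 0.0659255 , -0.32798273, -0.1121911 ]), 'torque': array([-0.05267457,  0.0182137 ,  0.03026505]), 'width': 0.08674395651680963} 0.051
[ 0.45664985 -0.09512263  0.9266239 ] [-0.7003581   0.70899516 -0.05847039  0.05835758]
top stud_grip [(array([0.5859, 0.0025, 0.0916]), 0.85)]
top dust_box [(array([ 0.5881, -0.0986,  0.071 ]), 0.67)]
top stud_turn [(array([0.5865, 0.0025, 0.0932]), 0.83)]
[0.15137544 0.46942584 0.57999595] [-0.28732531  0.83895777 -0.43714205  0.15000287]
scene stud_grip [(array([0.5865, 0.0088, 0.0908]), 0.83)]
scene dust_box [(array([ 0.5654, -0.0324,  0.066 ]), 0.62)]
scene stud_turn [(array([0.586 , 0.0102, 0.0914]), 0.77)]
```

View pics/top0.png

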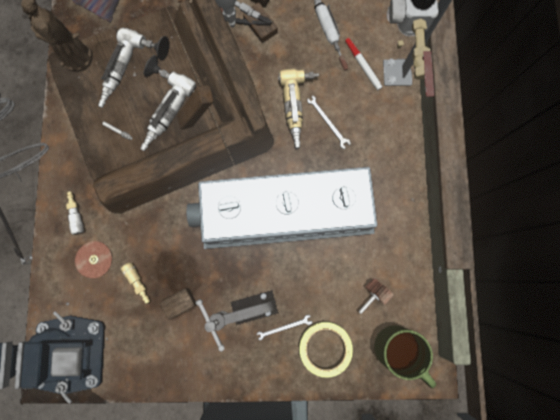

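View pics/scene0.png

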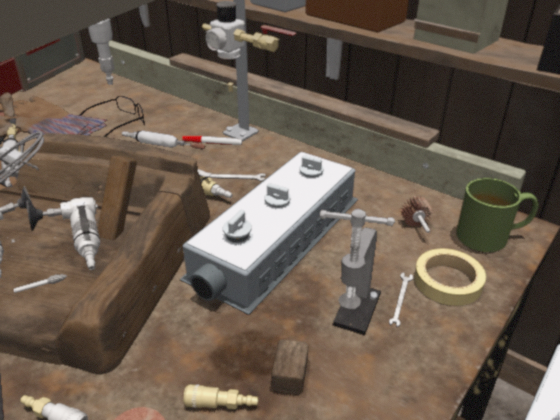

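Run:
```python
from h import *
from scipy.spatial.transform import Rotation as Ro
print(Ro.from_quat(monitor.read_state()['eef_rot']).as_matrix().round(4))
c=viewer.camera('top');P=pts(c)
z=P[...,2];m=(abs(P[...,0]-.586)<.04)&(abs(P[...,1]-.003)<.05)
for lo,hi in((.06,.08),(.083,.097),(.102,.12)):
    q=P[m&(z>lo)&(z<hi)]
    if len(q)>3: 
        print(lo,len(q),np.median(q,0).round(4),q.min(0).round(4),q.max(0).round(4))
        if lo>.1: print(cv2.minAreaRect((q[:,:2]*1000).astype(np.float32)))
# panel
m=(abs(z-.073)<.006)&(abs(P[...,0]-.59)<.1)&(P[...,1]>-.35)&(P[...,1]<.2)
q=P[m];print(len(q),np.median(q,0)); print(cv2.minAreaRect((q[:,:2]*1000).astype(np.float32)))
# locked studs tops
m=(z>.092)&(z<.12)&(abs(P[...,0]-.59)<.06)&(P[...,1]>-.35)&(P[...,1]<.2)
n,l,st,ce=cv2.connectedComponentsWithStats(m.astype(np.uint8))
for i in range(1,n):
    if st[i,4]>10: print(st[i],P[l==i].mean(0).round(4),P[l==i].max(0).round(4), cv2.minAreaRect((P[l==i][:,:2]*1000).astype(np.float32)))
```

```text
[[-8.979e-01  4.402e-01 -1.000e-04]
 [ 4.402e-01  8.979e-01 -1.000e-04]
 [-0.000e+00 -1.000e-04 -1.000e+00]]
0.06 1707 [0.5799 0.0012 0.0726] [ 0.5461 -0.047   0.0678] [0.6259 0.053  0.0775]
0.083 276 [0.5845 0.0008 0.0904] [ 0.569  -0.0196  0.0862] [0.6116 0.0221 0.0966]
0.102 116 [0.5895 0.001  0.1098] [ 0.5837 -0.0174  0.1026] [0.5971 0.0202 0.1139]
((590.562744140625, 1.3844318389892578), (10.51873779296875, 37.347110748291016), 9.256104469299316)
9473 [ 0.59780077 -0.09882773  0.0723566 ]
((608.12841796875, -40.25456237792969), (480.2010192871094, 163.1109619140625), 89.95038604736328)
[341 186   9  21 118] [ 0.6065 -0.2171  0.1009] [ 0.6264 -0.2104  0.1048] ((607.4591064453125, -217.71194458007812), (37.87322235107422, 10.446553230285645), 9.38623046875)
[283 192   9  20 110] [ 0.598  -0.1078  0.1014] [ 0.6161 -0.101   0.1052] ((598.3753662109375, -107.3642349243164), (37.158992767333984, 11.176342964172363), 10.538360595703125)
[218 201  23  14 160] [0.589  0.0009 0.1058] [0.6014 0.0202 0.1139] ((589.4298706054688, 0.4479351043701172), (20.781230926513672, 40.0846061706543), 13.962259292602539)
```

The open stud is the left one in the top image (229,209), at the pipe (+y) end, and its wing points toward the pipe. In the scene image it is at (237,227). The box is yawed about 4.5°. I'll refine the yaw before moving.

Run:
```python
from h import *
A=[]
for n in('top','scene'):
    c=viewer.camera(n);P=pts(c);z=P[...,2]
    for (x,y,h) in((.5905,.001,.111),(.5984,-.1074,.103),(.6075,-.2177,.103)):
        m=(np.hypot(P[...,0]-x,P[...,1]-y)<.03)&(abs(z-h)<.0025)
        q=P[m]; 
        if len(q)<8: print(n,len(q)); continue
        e,v=np.linalg.eigh(np.cov(q[:,:2].T));d=v[:,1]
        print(n,len(q),q.mean(0).round(4),((q.min(0)+q.max(0))/2).round(4),'ang',np.degrees(np.arctan2(d[1],d[0])).round(1))
    m=(abs(z-.073)<.003)&(abs(P[...,0]-.598)<.085)&(abs(P[...,1]+.1085)<.2)
    n_,l,st,ce=cv2.connectedComponentsWithStats(m.astype(np.uint8));i=1+st[1:,4].argmax();q=P[l==i]
    print(n,'panel',len(q),np.median(q[:,2]),cv2.minAreaRect((q[:,:2]*1000).astype(np.float32)))
```

```text
top 85 [0.5902 0.0021 0.1102] [0.5902 0.0018 0.1108] ang 98.7
top 83 [ 0.5991 -0.108   0.1025] [ 0.5985 -0.1083  0.1028] ang -169.3
top 88 [ 0.6076 -0.2173  0.1024] [ 0.6077 -0.2171  0.1028] ang -169.5
top panel 7968 0.07257321867789329 ((598.34228515625, -107.81103515625), (117.48542022705078, 336.37677001953125), 4.317021369934082)
scene 94 [0.5905 0.0048 0.11  ] [0.5905 0.004  0.1104] ang 99.3
scene 80 [ 0.5985 -0.1045  0.1021] [ 0.5995 -0.1061  0.1024] ang -171.6
scene 59 [ 0.6068 -0.2143  0.1019] [ 0.6065 -0.2143  0.1023] ang -171.2
scene panel 6378 0.07230354427093955 ((598.55712890625, -104.48469543457031), (115.8477783203125, 333.3526916503906), 4.136603355407715)
```

Run:
```python
from h import *
c=viewer.camera('top')['color'][:,:,::-1]
cv2.imwrite('pics/z1.png',cv2.resize(c[165:245,190:390],(800,320),interpolation=cv2.INTER_CUBIC))
c=viewer.camera('scene')['color'][:,:,::-1]
cv2.imwrite('pics/z2.png',cv2.resize(c[150:270,190:350],(800,600),interpolation=cv2.INTER_CUBIC))
```

```text
(no output)
```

View pics/z1.png

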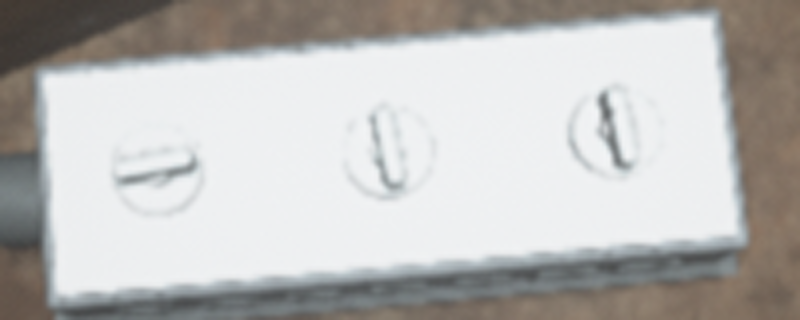

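View pics/z2.png

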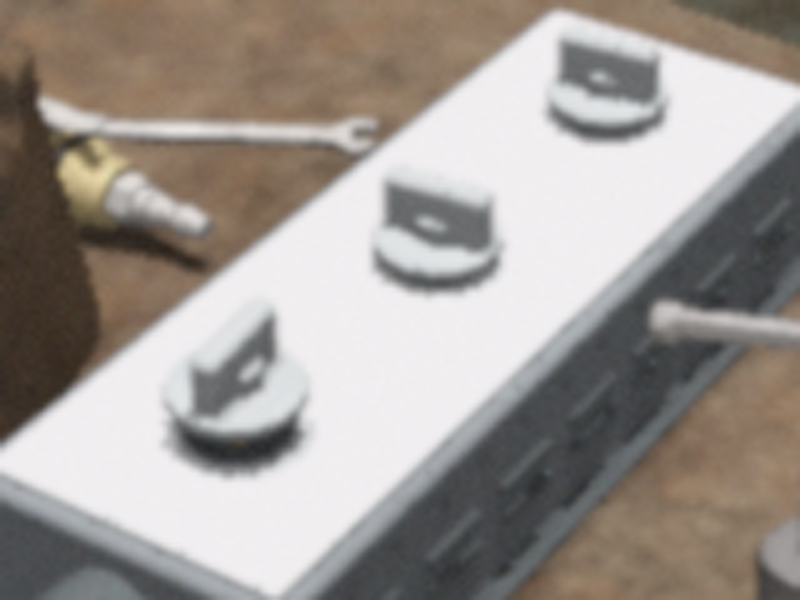

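Run:
```python
from h import *
for n in('top','scene'):
    P=pts(viewer.camera(n));z=P[...,2]
    for lo,hi in((.10,.13),(.13,.16),(.16,.2),(.2,.4)):
        m=(P[...,0]>.3)&(P[...,0]<.75)&(P[...,1]>-.2)&(P[...,1]<.3)&(z>lo)&(z<hi)
        k,l,st,ce=cv2.connectedComponentsWithStats(m.astype(np.uint8))
        for i in range(1,k):
            if st[i,4]>8: print(n,lo,st[i,4],P[l==i].min(0).round(3),P[l==i].max(0).round(3))
```

```text
top 0.1 1500 [ 0.68 -0.07  0.1 ] [0.75  0.096 0.129]
top 0.1 84 [ 0.58  -0.114  0.1  ] [ 0.616 -0.101  0.106]
top 0.1 124 [ 0.583 -0.017  0.1  ] [0.597 0.02  0.115]
top 0.1 65 [ 0.399 -0.081  0.102] [ 0.417 -0.061  0.13 ]
top 0.1 476 [0.3   0.263 0.1  ] [0.337 0.3   0.109]
top 0.13 585 [ 0.371 -0.072  0.13 ] [0.413 0.027 0.159]
top 0.16 17 [0.382 0.01  0.162] [0.39  0.017 0.186]
top 0.2 414 [0.594 0.228 0.315] [0.647 0.294 0.331]
top 0.2 299 [ 0.347 -0.005  0.201] [0.426 0.038 0.218]
scene 0.1 1495 [ 0.679 -0.064  0.1  ] [0.75  0.097 0.127]
scene 0.1 76 [ 0.581 -0.113  0.1  ] [ 0.618 -0.098  0.104]
scene 0.1 186 [ 0.583 -0.015  0.1  ] [0.598 0.023 0.112]
scene 0.1 108 [ 0.384 -0.079  0.1  ] [ 0.403 -0.009  0.13 ]
scene 0.1 259 [0.37  0.012 0.1  ] [0.398 0.032 0.13 ]
scene 0.13 768 [ 0.371 -0.068  0.13 ] [0.413 0.032 0.16 ]
scene 0.16 244 [0.379 0.015 0.16 ] [0.392 0.024 0.199]
scene 0.2 709 [0.594 0.231 0.315] [0.649 0.3   0.329]
scene 0.2 614 [ 0.347 -0.003  0.2  ] [0.425 0.041 0.217]
```

Request:
{"name": "drive_tool", "arguments": {
  "plan": [
    {"x": -0.03, "y": -0.03, "z": -0.005, "rz": 0.01},
    {"x": -0.07, "y": -0.07, "z": -0.01, "rz": 0.03},
    {"x": -0.11, "y": -0.11, "z": -0.015, "rz": 0.05},
    {"x": -0.15, "y": -0.15, "z": -0.02, "rz": 0.07},
    {"x": -0.19, "y": -0.19, "z": -0.02, "rz": 0.09},
    {"x": -0.23, "y": -0.23, "z": -0.02, "rz": 0.11},
    {"x": -0.27, "y": -0.27, "z": -0.02, "rz": 0.13},
    {"x": -0.305, "y": -0.305, "z": -0.02, "rz": 0.145},
    {"x": -0.333, "y": -0.328, "z": -0.02, "rz": 0.154},
    {"x": -0.333, "y": -0.328, "z": -0.02, "rz": 0.154}
  ]
}}

```text
validation failed for argument at $.pl...
```

Request:
{"name": "drive_tool", "arguments": {
  "plan": [
    {"rx": 0, "ry": 0, "rz": 0.01, "x": -0.03, "y": -0.03, "z": -0.005, "fingers": 1},
    {"rx": 0, "ry": 0, "rz": 0.03, "x": -0.07, "y": -0.07, "z": -0.01, "fingers": 1},
    {"rx": 0, "ry": 0, "rz": 0.05, "x": -0.11, "y": -0.11, "z": -0.015, "fingers": 1},
    {"rx": 0, "ry": 0, "rz": 0.07, "x": -0.15, "y": -0.15, "z": -0.02, "fingers": 1},
    {"rx": 0, "ry": 0, "rz": 0.09, "x": -0.19, "y": -0.19, "z": -0.02, "fingers": 1},
    {"rx": 0, "ry": 0, "rz": 0.11, "x": -0.23, "y": -0.23, "z": -0.02, "fingers": 1},
    {"rx": 0, "ry": 0, "rz": 0.13, "x": -0.27, "y": -0.27, "z": -0.02, "fingers": 1},
    {"rx": 0, "ry": 0, "rz": 0.145, "x": -0.305, "y": -0.305, "z": -0.02, "fingers": 1},
    {"rx": 0, "ry": 0, "rz": 0.154, "x": -0.333, "y": -0.328, "z": -0.02, "fingers": 1},
    {"rx": 0, "ry": 0, "rz": 0.154, "x": -0.333, "y": -0.328, "z": -0.02, "fingers": 1}
  ]
}}

```text
time: 2.0
ee_pos: [0.4306, 0.1175, 0.3125]
eef_rot: [0.655, 0.755, 0.0, 0.0]
ft_force: [-0.3, 0.1, -0.4]
width: 0.087
```

Request:
{"name": "drive_tool", "arguments": {
  "plan": [
    {"rx": 0, "ry": 0, "rz": 0, "x": -0.03, "y": 0.03, "z": 0, "fingers": 1},
    {"rx": 0, "ry": 0, "rz": 0, "x": -0.07, "y": 0.07, "z": 0.01, "fingers": 1},
    {"rx": 0, "ry": 0, "rz": 0, "x": -0.105, "y": 0.11, "z": 0.03, "fingers": 1},
    {"rx": 0, "ry": 0, "rz": 0, "x": -0.136, "y": 0.142, "z": 0.06, "fingers": 1},
    {"rx": 0, "ry": 0, "rz": 0, "x": -0.136, "y": 0.142, "z": 0.09, "fingers": 1},
    {"rx": 0, "ry": 0, "rz": 0, "x": -0.136, "y": 0.142, "z": 0.09, "fingers": 1},
    {"rx": 0, "ry": 0, "rz": 0, "x": -0.136, "y": 0.142, "z": 0.09, "fingers": 1}
  ]
}}

```text
time: 2.88
ee_pos: [0.5904, 0.0075, 0.2235]
eef_rot: [0.653, 0.758, 0.001, 0.0]
ft_force: [-0.0, 0.5, 0.1]
width: 0.0871
```

Run:
```python
from h import *
s=monitor.read_state();print(s['time'],s['ee_pos'],s['eef_rot'],s['joint_positions'].round(2),s['ft_force'])
c=snap('scene','s2.png');P=pts(c);z=P[...,2]
q=P[(np.hypot(P[...,0]-.5905,P[...,1]-.002)<.03)&(abs(z-.111)<.0025)];print(len(q),q.mean(0))
```

```text
2.875 [0.59043001 0.00750234 0.22352369] [6.52554851e-01 7.57741123e-01 7.16557968e-04 2.06228859e-04] [-0.5   0.32  0.5   1.67 -0.17  1.19  0.19] [-0.01972416  0.50725966  0.07298476]
97 [0.5902439  0.00518867 0.11015036]
```

View pics/s2.png

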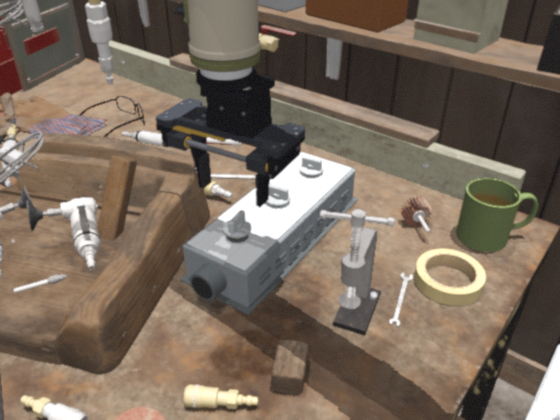

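The open fingers straddle the wing from above: jaws at (200,165) and (262,185), wing top at (238,222). I'll descend, correcting y by 4.5 mm.

Request:
{"name": "drive_tool", "arguments": {
  "plan": [
    {"rx": 0, "ry": 0, "rz": 0, "x": -0.0045, "y": -0.0005, "z": 0.02, "fingers": 1},
    {"rx": 0, "ry": 0, "rz": 0, "x": -0.0045, "y": -0.0005, "z": 0.04, "fingers": 1},
    {"rx": 0, "ry": 0, "rz": 0, "x": -0.0045, "y": -0.0005, "z": 0.055, "fingers": 0.6},
    {"rx": 0, "ry": 0, "rz": 0, "x": -0.0045, "y": -0.0005, "z": 0.059, "fingers": 0.4},
    {"rx": 0, "ry": 0, "rz": 0, "x": -0.0045, "y": -0.0005, "z": 0.059, "fingers": 0.3},
    {"rx": 0, "ry": 0, "rz": 0, "x": -0.0045, "y": -0.0005, "z": 0.059, "fingers": 0.3}
  ],
  "squeeze": 15
}}

```text
time: 3.68
ee_pos: [0.5907, 0.002, 0.164]
eef_rot: [0.653, 0.757, 0.0, 0.0]
ft_force: [-0.5, 0.3, 0.9]
width: 0.0548
```

Request:
{"name": "drive_tool", "arguments": {
  "plan": [
    {"rx": 0, "ry": 0, "rz": 0, "x": 0, "y": 0, "z": 0, "fingers": 0},
    {"rx": 0, "ry": 0, "rz": 0, "x": 0, "y": 0, "z": 0, "fingers": 0},
    {"rx": 0, "ry": 0, "rz": 0, "x": 0, "y": 0, "z": 0, "fingers": 0},
    {"rx": 0, "ry": 0, "rz": 0, "x": 0, "y": 0, "z": 0, "fingers": 0},
    {"rx": 0, "ry": 0, "rz": 0, "x": 0, "y": 0, "z": 0, "fingers": 0}
  ],
  "squeeze": 15
}}

```text
time: 4.3
ee_pos: [0.5912, 0.002, 0.1634]
eef_rot: [0.653, 0.757, 0.001, 0.001]
ft_force: [5.9, 0.5, -2.0]
width: 0.0095
```

Run:
```python
from h import *
s=monitor.read_state();print(s['time'],s['ee_pos'],s['eef_rot'],s['ft_force'],s['torque'],s['width'])
c=snap('scene','s3.png')['color'][:,:,::-1]
cv2.imwrite('pics/z3.png',cv2.resize(c[100:280,150:390],(800,600),interpolation=cv2.INTER_CUBIC))
```

```text
4.3 [0.59121094 0.0019679  0.16338416] [0.65308113 0.75728697 0.00075946 0.00095431] [ 5.89920873  0.49383401 -1.99102317] [-0.14466284 -1.30200856  0.03674577] 0.009483767280791868
```

View pics/z3.png

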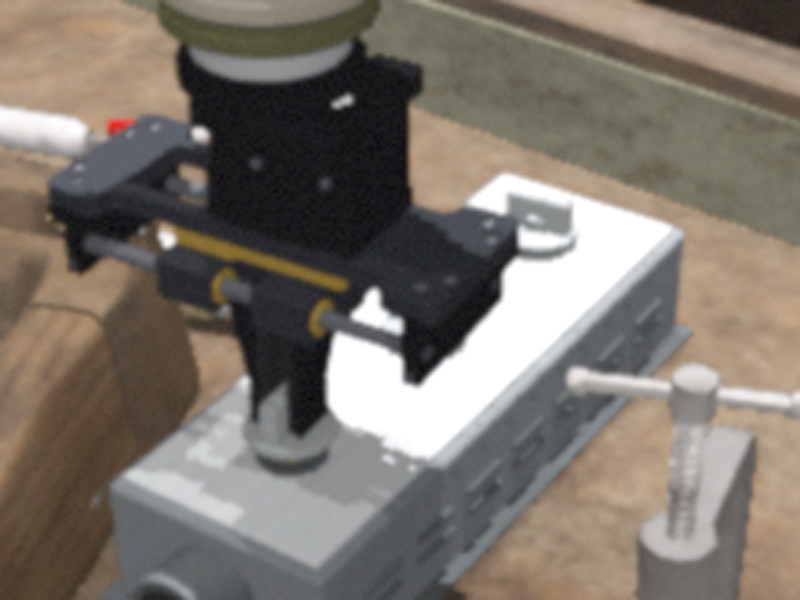

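The wing is gripped (width 9.5 mm). Next I'll push down.

Request:
{"name": "drive_tool", "arguments": {
  "plan": [
    {"rx": 0, "ry": 0, "rz": 0, "x": 0, "y": 0.0005, "z": 0.003, "fingers": 0},
    {"rx": 0, "ry": 0, "rz": 0, "x": 0, "y": 0.001, "z": 0.006, "fingers": 0},
    {"rx": 0, "ry": 0, "rz": 0, "x": 0, "y": 0.001, "z": 0.009, "fingers": 0},
    {"rx": 0, "ry": 0, "rz": 0, "x": 0, "y": 0.001, "z": 0.011, "fingers": 0},
    {"rx": 0, "ry": 0, "rz": 0, "x": 0, "y": 0.001, "z": 0.0125, "fingers": 0},
    {"rx": 0, "ry": 0, "rz": 0, "x": 0, "y": 0.001, "z": 0.0125, "fingers": 0},
    {"rx": 0, "ry": 0, "rz": 0, "x": 0, "y": 0.001, "z": 0.0125, "fingers": 0}
  ],
  "squeeze": 35
}}

```text
time: 5.22
ee_pos: [0.5915, 0.0019, 0.1517]
eef_rot: [0.653, 0.757, 0.0, 0.0]
ft_force: [-3.6, -0.3, 12.4]
width: 0.0094
```

Run:
```python
from h import *
s=monitor.read_state();print(s['time'],s['ee_pos'],s['eef_rot'],s['ft_force'],s['torque'],s['width'])
```

```text
5.225 [0.59150079 0.00194139 0.15167826] [6.53195959e-01 7.57188824e-01 3.49663316e-04 3.05552694e-05] [-3.60291077 -0.34248144 12.43304815] [-0.14803132  0.80622206  0.04201408] 0.009420190485724997
```

Request:
{"name": "drive_tool", "arguments": {
  "plan": [
    {"rx": 0, "ry": 0, "rz": 0, "x": 0, "y": -0.0003, "z": 0.001, "fingers": 0},
    {"rx": 0, "ry": 0, "rz": 0, "x": 0, "y": -0.0003, "z": 0.001, "fingers": 0},
    {"rx": 0, "ry": 0, "rz": 0, "x": 0, "y": -0.0003, "z": 0.001, "fingers": 0}
  ]
}}

```text
time: 5.6
ee_pos: [0.5915, 0.0019, 0.1516]
eef_rot: [0.653, 0.757, 0.001, 0.0]
ft_force: [-5.9, -0.8, 20.3]
width: 0.0097
```

Request:
{"name": "drive_tool", "arguments": {
  "plan": [
    {"rx": 0, "ry": 0, "rz": 0.01, "x": 0, "y": 0, "z": 0, "fingers": 0},
    {"rx": 0, "ry": 0, "rz": 0.03, "x": 0, "y": 0, "z": 0, "fingers": 0},
    {"rx": 0, "ry": 0, "rz": 0.055, "x": 0, "y": 0, "z": 0, "fingers": 0},
    {"rx": 0, "ry": 0, "rz": 0.08, "x": 0, "y": 0, "z": 0, "fingers": 0},
    {"rx": 0, "ry": 0, "rz": 0.105, "x": 0, "y": 0, "z": 0, "fingers": 0},
    {"rx": 0, "ry": 0, "rz": 0.13, "x": 0, "y": 0, "z": 0, "fingers": 0}
  ]
}}

```text
time: 6.35
ee_pos: [0.5915, 0.0019, 0.1516]
eef_rot: [0.901, 0.433, 0.001, -0.0]
ft_force: [-6.1, 0.8, 21.5]
width: 0.0099
```

Run:
```python
from h import *
s=monitor.read_state();print(s['time'],s['ee_pos'],s['eef_rot'],s['ft_force'],s['torque'],s['width'],s['joint_positions'].round(2))
c=snap('scene','s4.png')['color'][:,:,::-1]
cv2.imwrite('pics/z4.png',cv2.resize(c[100:280,150:390],(800,600),interpolation=cv2.INTER_CUBIC))
```

```text
6.35 [0.59145149 0.00189098 0.15155358] [ 9.01337614e-01  4.33116439e-01  7.53998318e-04 -2.93841949e-04] [-6.06621429  0.84423525 21.54129575] [ 0.01920041  1.70432835 -0.00221089] 0.009921322485885805 [-0.6   0.43  0.65  1.74 -0.29  1.06 -0.53]
```

View pics/z4.png

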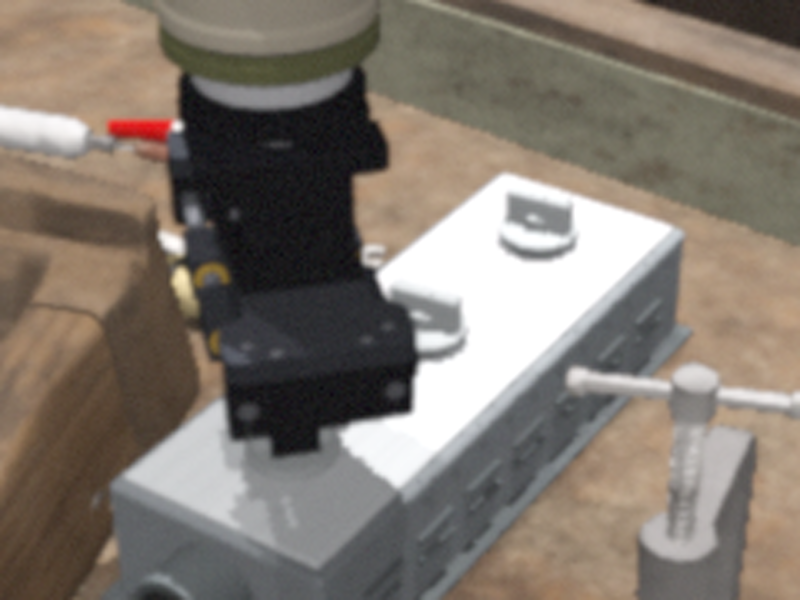

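Request:
{"name": "drive_tool", "arguments": {
  "plan": [
    {"rx": 0, "ry": 0, "rz": 0.025, "x": 0, "y": 0, "z": 0, "fingers": 0},
    {"rx": 0, "ry": 0, "rz": 0.05, "x": 0, "y": 0, "z": 0, "fingers": 0},
    {"rx": 0, "ry": 0, "rz": 0.075, "x": 0, "y": 0, "z": 0, "fingers": 0},
    {"rx": 0, "ry": 0, "rz": 0.1, "x": 0, "y": 0, "z": 0, "fingers": 0},
    {"rx": 0, "ry": 0, "rz": 0.115, "x": 0, "y": 0, "z": 0, "fingers": 0},
    {"rx": 0, "ry": 0, "rz": 0.122, "x": 0, "y": 0, "z": 0, "fingers": 0},
    {"rx": 0, "ry": 0, "rz": 0.122, "x": 0, "y": 0, "z": 0, "fingers": 0}
  ]
}}

```text
time: 7.28
ee_pos: [0.5915, 0.0019, 0.1516]
eef_rot: [0.998, 0.067, 0.001, -0.001]
ft_force: [-7.4, 1.0, 23.4]
width: 0.0099
```

Run:
```python
from h import *
s=monitor.read_state();print(s['time'],s['ee_pos'],s['eef_rot'],s['ft_force'],s['torque'],s['width'],s['joint_positions'].round(2))
from scipy.spatial.transform import Rotation as Ro
y=Ro.from_quat(s['eef_rot']).as_matrix()[:,1];print(np.degrees(np.arctan2(y[1],y[0])))
```

```text
7.275 [0.59146396 0.00194088 0.1515555 ] [ 9.97757487e-01  6.69284022e-02  5.16963245e-04 -5.65300846e-04] [-7.40666284  1.01684588 23.40978704] [ 0.08088189  1.88787811 -0.06647037] 0.009909734340048442 [-0.71  0.48  0.8   1.75 -0.39  1.08 -1.22]
-82.32479687857372
```

Request:
{"name": "drive_tool", "arguments": {
  "plan": [
    {"rx": 0, "ry": 0, "rz": 0, "x": 0, "y": 0, "z": -0.001, "fingers": 0},
    {"rx": 0, "ry": 0, "rz": 0, "x": 0, "y": 0, "z": -0.002, "fingers": 0.5},
    {"rx": 0, "ry": 0, "rz": 0, "x": 0, "y": 0, "z": -0.003, "fingers": 0.6},
    {"rx": 0, "ry": 0, "rz": 0, "x": 0, "y": 0, "z": -0.005, "fingers": 0.6},
    {"rx": 0, "ry": 0, "rz": 0, "x": 0, "y": 0, "z": -0.006, "fingers": 0.6},
    {"rx": 0, "ry": 0, "rz": 0, "x": 0, "y": 0, "z": -0.006, "fingers": 0.6}
  ]
}}

```text
time: 8.02
ee_pos: [0.5908, 0.0021, 0.1555]
eef_rot: [0.998, 0.067, -0.0, -0.0]
ft_force: [-0.3, 0.2, 0.8]
width: 0.0487
```

Request:
{"name": "drive_tool", "arguments": {
  "plan": [
    {"rx": 0, "ry": 0, "rz": 0, "x": 0, "y": 0, "z": -0.02, "fingers": 0.6},
    {"rx": 0, "ry": 0, "rz": 0, "x": 0, "y": 0, "z": -0.05, "fingers": 0.6},
    {"rx": 0, "ry": 0, "rz": 0, "x": 0, "y": 0, "z": -0.09, "fingers": 0.6},
    {"rx": 0, "ry": 0, "rz": 0, "x": 0, "y": 0, "z": -0.12, "fingers": 0.6},
    {"rx": 0, "ry": 0, "rz": 0, "x": 0, "y": 0, "z": -0.13, "fingers": 0.6},
    {"rx": 0, "ry": 0, "rz": 0, "x": 0, "y": 0, "z": -0.13, "fingers": 0.6},
    {"rx": 0, "ry": 0, "rz": 0, "x": 0, "y": 0, "z": -0.13, "fingers": 0.6}
  ]
}}

```text
time: 8.9
ee_pos: [0.5905, 0.0021, 0.2846]
eef_rot: [0.998, 0.067, -0.001, 0.0]
ft_force: [0.0, -0.1, 0.2]
width: 0.0522
```

Run:
```python
from h import *
s=monitor.read_state();print(s['time'],s['ee_pos'],s['ft_force'],s['joint_vel'].round(3))
c=snap('scene','s5.png');P=pts(c);z=P[...,2]
c=c['color'][:,:,::-1]
cv2.imwrite('pics/z5.png',cv2.resize(c[100:280,150:390],(800,600),interpolation=cv2.INTER_CUBIC))
for (x,y) in((.5905,.003),(.5985,-.106),(.607,-.215)):
    m=(np.hypot(P[...,0]-x,P[...,1]-y)<.03)&(z>.096)&(z<.12);q=P[m]; t=q[q[:,2]>np.percentile(q[:,2],95)-.0035]
    e,v=np.linalg.eigh(np.cov(t[:,:2].T));d=v[:,1]
    print(len(t),t.mean(0).round(4),np.degrees(np.arctan2(d[1],d[0])).round(1))
```

```text
8.9 [0.59052574 0.00211388 0.28463186] [ 0.04084959 -0.07959181  0.17314278] [ 0.003  0.007 -0.     0.003  0.     0.002 -0.001]
108 [0.5906 0.005  0.1024] -171.9
85 [ 0.5989 -0.1047  0.1018] -169.4
66 [ 0.607  -0.214   0.1017] -169.8
```

View pics/z5.png

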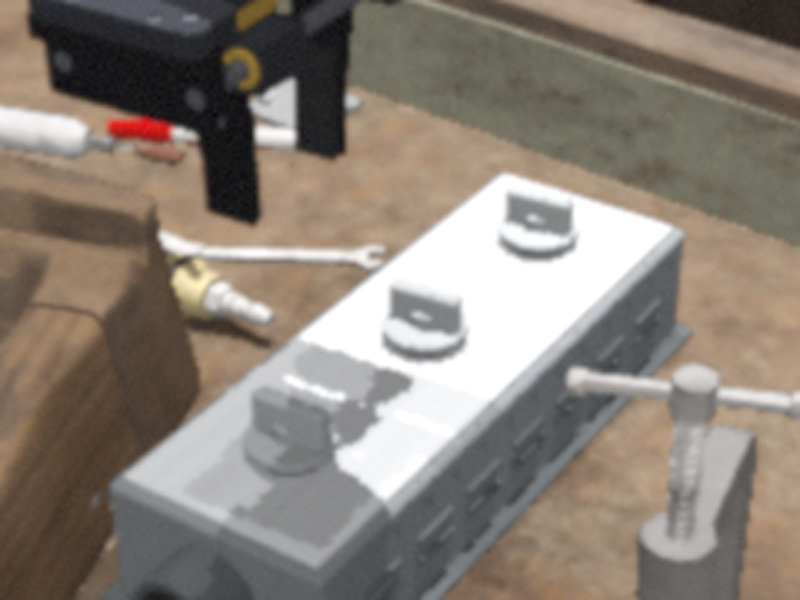

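The third stud (zoomed view 290,430) now matches the two locked ones. Its wing is across the box and its top is at 0.102 m, against 0.110 m before. The gripper is clear of it and touches nothing.

```bash
python3 -c "
from h import *
print(workorder.close_job())"
```

```text
the job is handed in; nothing more can be done
None
```

The third stud, at the pipe end of the box, is pushed in, turned a quarter turn clockwise and let go. I handed the job in at about 9 s. The hand-in reports no verdict, and the joint values themselves can't be read, so these checks come from the camera and force readings:

- **Push:** the tool went down about 11.7 mm. Another 1 mm of command then only raised the force from 12 to 20 N, so the stud was at its lower stop.
- **Turn:** the gripper turned 90.8° with the wing held throughout, and the turning torque stayed low.
- **Catch:** in the last picture the wing lies across the box. It is within about 2.5° of the two locked studs, and its top is at 102.4 mm, level with theirs (102 mm) and about 8 mm below its start height.
- **Clear of everything:** the fingertips stand about 11 cm above the wing, the arm is at rest and the force reads about 0 N.

- **Disagreements:** all three wings measured about 4–5° off the box's axes, while the box itself is turned about 4.3°. I took the gripping angle from the wing, and the low torque supported that. The two cameras also differed by about 3 mm in y.
- **Refused call:** the first move call was refused as malformed before anything moved. I sent it again with every field filled in.

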